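# Tap the nut block for the shoe press

### The job

Press the red-handled clamp lever fully down so that the brass nut block is held, then tap its boss by turning the tap wrench: half a turn forward (clockwise from above), a quarter turn back, again half a turn forward and a quarter back, then forward until the collar is down on the boss. Pause a moment at the end of each forward and each backward turn, keep the clamp down, leave the things lying around where they are, and let go at the end.

Things in the scene. Friction and masses are not known exactly. Their poses are not given: they have to be found in the camera images.
- jig: Blue tapping jig, fixed to the bench: base plate 160 (x) by 220 (y) by 16 mm, on it a brass nut block 62 (x) by 170 (y) mm, its top at 56 mm, carrying a round boss (diameter 54 mm, top at 70 mm) at y = +45 mm. Origin: centre of the base's underside, z up. The clamp lies on its -y side (y = -50 mm), the tap stands in the boss. Its pose differs from start to start, yaw within about 25 degrees of square to the robot.
- boss_top (a point): Centre of the boss's top face, on the tap's axis, 70 mm above the bench. Axes as the jig's.
- tap (a joint): Turning of the tap, rad. It grows as the tap is turned forward (clockwise seen from above) and it screws down 5 mm a turn. It starts between 0.1 and 0.5; at 6.5 the collar (diameter 38 mm) is down on the boss and it stops hard. Stiff in its thread: about 0.1 N m turns it, either way, and it stays where it is left.
- tap_head (a point): Top end face of the square steel drive head of the tap, on the tap's axis: the head is 20 by 20 mm across its flats and 34 mm high below this point, its flats square to this point's x and y axes. About 163 mm above the bench at the start. Below the head is the wrench's hub 36 by 30 mm and its round crossbar along this point's x axis, 164 mm long, 12 mm thick (15 mm at the ends), centred 42 mm below this point; the +x end is red. All turn with the tap.
- clamp (a joint): Angle of the clamp lever, rad: 0 is level, fully down (a hard stop, its foot on the block), larger is raised. Starts between 0.4 and 0.75. Stays where it is left; its hinge friction is 0.35 N m, so about 3 N on the red grip moves it.
- clamp_pivot (a point): The clamp lever's hinge, fixed on the jig 78 mm above the bench, axes as the jig's. The lever points from here along the jig's -x (towards the robot) and, when raised, upward; it swings in the jig's x-z plane.
- clamp_grip (a point): Middle of the lever's red round grip, on its centre line, 130 mm from the hinge; the grip is 24 mm thick and 70 mm long (95 to 165 mm from the hinge). Its x axis points along the lever to the hinge.
- bowl: Bystander: wooden bowl, 124 mm across, 55 mm high, loose on the bench. Origin: centre of its underside.
- spool: Bystander: cone of blue thread, foot 72 mm across, 112 mm high, loose. Origin: centre of its underside.
- nut: Bystander: finished round brass nut, 52 mm across, 20 mm high, lying loose. Origin: centre of its underside.
- brush: Bystander: hand brush lying on the bench beyond the jig, loose. Origin: centre of its underside.

How it is judged (in metres and radians):
On the way, in this order (a step that is already met when the one before it is completed fails the run):
1. the clamp lever is fully down (value of joint clamp below 0.06 rad), for 0.2 s.
2. the tap stands about half a turn forward (value of joint tap between 2.8 and 4.15 rad), for 0.2 s.
3. the tap stands about a quarter turn back from there (value of joint tap between 1.05 and 2.55 rad), for 0.2 s.
4. the tap stands about half a turn on from there (value of joint tap between 4.3 and 5.7 rad), for 0.2 s.
5. the tap stands about a quarter turn back again (value of joint tap between 2.65 and 4.05 rad), for 0.2 s.
6. the tap is down to its collar (value of joint tap above 6.2 rad), for 0.2 s.
At the end, for the whole second after the job is handed in: The tap is turned down until its collar is on the boss (joint above 6.2 of 6.5 rad, a gap under 0.25 mm), the clamp lever is still fully down (below 0.06 rad), and bowl, spool, nut and brush are within 30 mm of where they lay (value of joint tap above 6.2 rad and value of joint clamp below 0.06 rad and distance of each of bowl, spool, nut, brush from where it was at the start of the episode below 0.03 m); the robot touches nothing.
It fails at once if the tap is turned while the clamp is not down (value of joint clamp above 0.12 rad and value of joint tap above 0.9 rad).
It fails at once if a bystander is pushed away or tipped over (distance of any of bowl, spool, nut, brush from where it was at the start of the episode above 0.03 m or angle between any of spool, bowl's own z axis and vertical above 0.5 rad).
It also fails if it takes over 72 s, if anything falls off the work surface, if the arm or the gripper's body presses on something with over 40 N, if the wrist force passes 120 N, or if a joint passes its speed limit or range.

### The arm

A 6-joint arm with a two-finger parallel gripper is mounted at the origin on the work surface. World frame = base frame: x ahead of the robot, y to its left, z up, the work surface at z = 0. Lengths are in mm, angles in rad, forces in N, time in s.
With the tool pointing down it reaches from about 250 to 775 mm from the base axis. Payload 4 kg.
Tool frame: the origin (TCP) lies midway between the tips of the shut fingers; the grasp point (between the pads) lies 19 mm behind it; z points along the fingers, y is the line along which they close (so a half turn about z gives the same grasp; the last joint's range is limited). The gripper opens to 94 mm and grips with 3 to 60 N. Pads are 16 mm wide; open, the fingers measure 119 mm over their backs; the gripper's body (75 mm by 177 mm) begins 78 mm behind the grasp point.
Start: joints at [1.201, 0.087, 1.371, -0, 1.684, -0.103], TCP at [145.015, 530.557, 205.506] pointing down, gripper open.
Joint ranges: [-3.1, 3.1], [-0.76, 2.03], [0.27, 2.55], [-1.08, 4.22], [0.17, 2.65], [-2.57, 2.57]. Speed limits (rad/s): [2.79, 2.79, 3.14, 3.14, 3.14, 3.14].

### API

Orientations are given as a unit quaternion [w, x, y, z].
In Python, from rig import arm gives the robot as it stands. The module is installed in compiled form; this text tells all that it offers.
- The arm moves only by the tool drive_tool, never from a script. Its argument "deltas" is a list of rows, each an object of numbers: "tx", "ty", "tz": the shift along the tool's x, y, z in m; "wx", "wy", "wz": the turn, a rotation vector about the tool's x, y, z in rad; "claw": the finger opening in m, from 0 to 0.094. A call has 1 to 5 rows; each row shifts and turns the commanded pose from where the row before left it, along the tool's axes as they then stand; what a row does not reach is not made up. A row lasts 1/8 s, in which the tool goes at most 62.5 mm and 10.7 degrees, less where a joint would pass 70% of its speed; a pose out of reach is approached as far as the arm can. A call with a gripper value outside its range is refused whole. The fingers move at their own pace and stop on an object; "squeeze" is the grip in N (left out, the last holds). Time passes only in rows, so rows that do not move let the fingers close. It gives the time, the measured TCP pose, the force, the opening and the grip force at its end, in the units of the state.
- arm.observe(): the state, without advancing time (a new reading comes with each control period).
- arm.grab_frame(name): name is "scene" or "side" or "wrist"; returns the picture (384x512x3 uint8, red, green, blue); there is no depth.
- arm.camera_params(name): a dict with "K" (3x3 intrinsics, pixels), "rvec" (rotation vector, rad) and "tvec" (3), from world to camera coordinates, as OpenCV has them; the wrist camera has in their place "tool_from_camera" (4x4, takes a point from camera to tool coordinates, whose origin is the TCP and whose axes are the flange's). Camera axes: x right, y down, z forward; pixel columns grow to the right and rows downward; lengths in mm; the calibration is good to about 2 mm. A picture is of the moment at which its call begins: read the wrist's pose just before it. camera_params takes no time and is no camera call.
- arm.hand_in(): hands the job in; it is judged then, once.
Trained networks look in the newest picture that a camera, given by its name, has taken for a name from the list of things; names that differ only in an ending like _2 or _b are one class to them, and where a whole thing is asked for, a point or a joint stands for the part that bears it (a point fixed in the world has none). Each returns a list of dicts, best first, with "score" (0 to 1); they miss things now and then, are a little off and sometimes report something else, mostly with a low value. They report only what shows in the picture. A call takes as long as a camera call.
- arm.boxes_of(target, camera): "location" ([x, y, z] in mm, in world coordinates, good to about 4 mm: the middle of the surface that is visible of it).
- arm.outline_of(target, camera): "region" (384x512 bool, what is visible of it).
- arm.mark_of(target, camera): "location" ([x, y, z] in mm, in world coordinates, good to about 4 mm: a listed point, or the origin of a listed thing).
The state is a dict: "t": time; "qpos": joint angles; "joint_vel": joint speeds; "joint_torque": joint torques, N m; "position": TCP position; "orientation": TCP orientation; "ft_force": force on the tool from outside, world axes, zero at the start; "moment": the same for the moment, N m; "opening": finger opening in mm; "gripper_force": force on a finger pad.
Only numpy, scipy, OpenCV 4.12 (cv2) and the standard library are available. Lean on these libraries where they do the work, as an engineer would, in place of code of your own. Each camera call takes 0.05 s, during which the arm holds its last target. There are 200 camera calls.

## Working session

There is one attempt and no reset: what is moved stays moved. The work goes in short steps, Python scripts to look and compute and a tool call to move; the robot and the scene stay as the last step left them, time stands still between calls to the robot, and variables do not carry over. Pictures are saved under pics/ and viewed, at most 10 in all, crops included, and the job is handed in when it is done.

Besides the shell and the picture viewer there is one more tool, called after "Emit:" as name(argument=value, ...), one argument or row to a line, values as JSON. drive_tool: Moves the arm, as the interface text tells. Its arguments: {"type":"object","properties":{"deltas":{"type":"array","items":{"type":"object","properties":{"tx":{"type":"number"},"ty":{"type":"number"},"tz":{"type":"number"},"wx":{"type":"number"},"wy":{"type":"number"},"wz":{"type":"number"},"claw":{"type":"number"}}}},"squeeze":{"type":"number"}},"required":["deltas"]}

```bash
mkdir -p pics; cat > h.py <<'E'
import numpy as np,cv2
from scipy.spatial.transform import Rotation as R
from rig import arm
def save(n,f):
    im=arm.grab_frame(n); cv2.imwrite('pics/'+f,im[:,:,::-1]); return im
def st():
    s=arm.observe(); q=s['orientation']; r=R.from_quat([q[1],q[2],q[3],q[0]]); return s,r
E
python3 - <<'E'
from h import *
a=save('scene','s0.png');b=save('side','d0.png')
cv2.imwrite('pics/both.png',cv2.resize(np.vstack([a,b])[:,:,::-1],None,fx=.78,fy=.78))
for c in ['scene','side']:
  for t in ['jig','boss_top','tap_head','clamp_pivot','clamp_grip','bowl','spool','nut','brush']:
    print(c,t,[(np.round(d['location']),round(d['score'],2)) for d in arm.mark_of(t,c)[:2]])
s,r=st();print(s['t'],s['position'],r.as_matrix().round(3))
E
```

```text
scene jig [(array([590., -15.,   3.]), 0.89)]
scene boss_top [(array([598.,  31.,  70.]), 0.93), (array([650., -67.,  77.]), 0.66)]
scene tap_head [(array([597.,  38., 165.]), 0.59)]
scene clamp_pivot [(array([649., -63.,  78.]), 0.65)]
scene clamp_grip [(array([537., -61., 138.]), 0.8)]
scene bowl [(array([574., 206.,  -1.]), 0.86)]
scene spool [(array([ 635., -258.,    2.]), 0.95), (array([597.,  36., 165.]), 0.66)]
scene nut [(array([451.,  95.,   0.]), 0.85)]
scene brush [(array([756.,  17.,  -1.]), 0.64)]
side jig [(array([599., -14.,  -0.]), 0.57), (array([654., -66.,  77.]), 0.3)]
side boss_top [(array([598.,  34.,  66.]), 0.61)]
side tap_head [(array([599.,  29., 160.]), 0.82)]
side clamp_pivot [(array([652., -66.,  75.]), 0.63)]
side clamp_grip [(array([536., -62., 139.]), 0.56), (array([653., -66.,  78.]), 0.55)]
side bowl [(array([574., 206.,  -4.]), 0.82), (array([600.,  31., 165.]), 0.7)]
side spool [(array([ 631., -260.,    3.]), 0.68)]
side nut [(array([450.,  97.,   0.]), 0.6)]
side brush [(array([752.,  16.,   2.]), 0.77)]
1.0 [144.99732271 530.53533035 205.48946226] [[-0.965  0.264  0.   ]
 [ 0.264  0.965  0.   ]
 [-0.     0.    -1.   ]]
```

View pics/both.png

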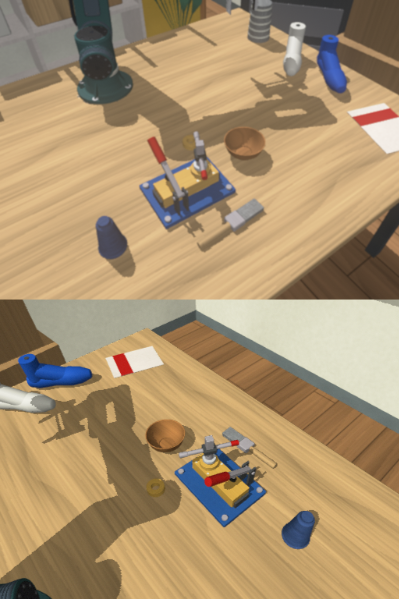

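The pictures show the jig at about (594, -14), yaw about -3°. The raised red lever is at scene px (157,150), and the tap head at (200,140) has its red end away from the robot. The networks agree with this. Now moving to above the grip with the fingers shut.

Emit:
drive_tool(
  deltas=[
    {"tx": -0.044, "ty": -0.039, "claw": 0},
    {"tx": -0.044, "ty": -0.039},
    {"tx": -0.044, "ty": -0.039},
    {"tx": -0.044, "ty": -0.039},
    {"tx": -0.044, "ty": -0.039},
  ],
  squeeze=30,
)

```text
validation failed for argument at $.de...
```

Emit:
drive_tool(
  deltas=[
    {"tx": -0.044, "ty": -0.039},
    {"tx": -0.044, "ty": -0.039},
    {"tx": -0.044, "ty": -0.039},
    {"tx": -0.044, "ty": -0.039},
    {"tx": -0.044, "ty": -0.039},
  ],
)

```text
validation failed for argument at $.de...
```

Emit:
drive_tool(
  deltas=[
    {"tx": -0.044, "ty": -0.039},
    {"tx": -0.043, "ty": -0.039},
    {"wz": -0.11},
    {"wz": -0.1},
    {},
  ],
)

```text
validation failed for argument at $.de...
```

Emit:
drive_tool(
  deltas=[
    {"tx": -0.044, "ty": -0.039, "tz": 0.0, "wx": 0.0, "wy": 0.0, "wz": 0.0, "claw": 0.0},
    {"tx": -0.044, "ty": -0.039, "tz": 0.0, "wx": 0.0, "wy": 0.0, "wz": 0.0, "claw": 0.0},
    {"tx": -0.044, "ty": -0.039, "tz": 0.0, "wx": 0.0, "wy": 0.0, "wz": 0.0, "claw": 0.0},
    {"tx": -0.044, "ty": -0.039, "tz": 0.0, "wx": 0.0, "wy": 0.0, "wz": 0.0, "claw": 0.0},
    {"tx": -0.044, "ty": -0.039, "tz": 0.0, "wx": 0.0, "wy": 0.0, "wz": 0.0, "claw": 0.0},
  ],
  squeeze=30,
)

```text
t: 1.62
position: [306.6, 282.9, 205.8]
orientation: [0.0, 0.133, 0.991, 0.0]
ft_force: [0.4, 0.1, -0.7]
opening: 47.7
gripper_force: 0.0
```

Emit:
drive_tool(
  deltas=[
    {"tx": -0.044, "ty": -0.039, "tz": 0.0, "wx": 0.0, "wy": 0.0, "wz": 0.0, "claw": 0.0},
    {"tx": -0.044, "ty": -0.039, "tz": 0.0, "wx": 0.0, "wy": 0.0, "wz": 0.0, "claw": 0.0},
    {"tx": -0.044, "ty": -0.039, "tz": 0.0, "wx": 0.0, "wy": 0.0, "wz": 0.0, "claw": 0.0},
    {"tx": -0.044, "ty": -0.039, "tz": 0.0, "wx": 0.0, "wy": 0.0, "wz": 0.0, "claw": 0.0},
    {"tx": -0.044, "ty": -0.039, "tz": 0.0, "wx": 0.0, "wy": 0.0, "wz": 0.0, "claw": 0.0},
  ],
)

```text
t: 2.25
position: [467.5, 36.6, 205.8]
orientation: [0.001, 0.133, 0.991, 0.0]
ft_force: [0.2, 0.0, 0.0]
opening: 0.6
gripper_force: 0.0
```

Emit:
drive_tool(
  deltas=[
    {"tx": -0.044, "ty": -0.039, "tz": 0.0, "wx": 0.0, "wy": 0.0, "wz": 0.0, "claw": 0.0},
    {"tx": -0.043, "ty": -0.039, "tz": 0.0, "wx": 0.0, "wy": 0.0, "wz": 0.0, "claw": 0.0},
    {"tx": 0.0, "ty": 0.0, "tz": 0.0, "wx": 0.0, "wy": 0.0, "wz": -0.11, "claw": 0.0},
    {"tx": 0.0, "ty": 0.0, "tz": 0.0, "wx": 0.0, "wy": 0.0, "wz": -0.1, "claw": 0.0},
    {"tx": 0.0, "ty": 0.0, "tz": 0.0, "wx": 0.0, "wy": 0.0, "wz": 0.0, "claw": 0.0},
  ],
)

```text
t: 2.88
position: [530.0, -60.1, 205.4]
orientation: [-0.0, 0.029, 1.0, 0.0]
ft_force: [0.1, 0.3, 0.1]
opening: 0.5
gripper_force: 0.0
```

Emit:
drive_tool(
  deltas=[
    {"tx": 0.0, "ty": 0.0, "tz": 0.025, "wx": 0.0, "wy": 0.0, "wz": 0.0, "claw": 0.0},
    {"tx": 0.0, "ty": 0.0, "tz": 0.012, "wx": 0.0, "wy": 0.0, "wz": 0.0, "claw": 0.0},
    {"tx": 0.0, "ty": 0.0, "tz": 0.012, "wx": 0.0, "wy": 0.0, "wz": 0.0, "claw": 0.0},
    {"tx": 0.0, "ty": 0.0, "tz": 0.012, "wx": 0.0, "wy": 0.0, "wz": 0.0, "claw": 0.0},
    {"tx": 0.0, "ty": 0.0, "tz": 0.012, "wx": 0.0, "wy": 0.0, "wz": 0.0, "claw": 0.0},
  ],
)

```text
t: 3.5
position: [530.2, -59.9, 132.2]
orientation: [0.0, 0.028, 1.0, -0.0]
ft_force: [0.1, 0.8, 2.3]
opening: -0.1
gripper_force: 0.7
```

Emit:
drive_tool(
  deltas=[
    {"tx": 0.0, "ty": 0.0, "tz": 0.012, "wx": 0.0, "wy": 0.0, "wz": 0.0, "claw": 0.0},
    {"tx": 0.0, "ty": 0.0, "tz": 0.01, "wx": 0.0, "wy": 0.0, "wz": 0.0, "claw": 0.0},
    {"tx": 0.0, "ty": 0.0, "tz": 0.008, "wx": 0.0, "wy": 0.0, "wz": 0.0, "claw": 0.0},
    {"tx": 0.0, "ty": 0.0, "tz": 0.004, "wx": 0.0, "wy": 0.0, "wz": 0.0, "claw": 0.0},
    {"tx": 0.0, "ty": 0.0, "tz": 0.002, "wx": 0.0, "wy": 0.0, "wz": 0.0, "claw": 0.0},
  ],
)

```text
t: 4.12
position: [530.0, -59.8, 96.3]
orientation: [-0.0, 0.028, 1.0, 0.0]
ft_force: [-1.7, 0.5, 1.3]
opening: 0.3
gripper_force: 0.6
```

Emit:
drive_tool(
  deltas=[
    {"tx": 0.0, "ty": 0.0, "tz": 0.003, "wx": 0.0, "wy": 0.0, "wz": 0.0, "claw": 0.0},
    {"tx": 0.0, "ty": 0.0, "tz": 0.002, "wx": 0.0, "wy": 0.0, "wz": 0.0, "claw": 0.0},
    {"tx": 0.0, "ty": 0.0, "tz": 0.002, "wx": 0.0, "wy": 0.0, "wz": 0.0, "claw": 0.0},
  ],
)

```text
t: 4.5
position: [530.1, -59.8, 90.1]
orientation: [0.0, 0.028, 1.0, -0.0]
ft_force: [-3.3, -0.2, 9.2]
opening: 0.4
gripper_force: 4.6
```

Emit:
drive_tool(
  deltas=[
    {"tx": 0.0, "ty": 0.0, "tz": 0.001, "wx": 0.0, "wy": 0.0, "wz": 0.0, "claw": 0.0},
    {"tx": 0.0, "ty": 0.0, "tz": 0.0, "wx": 0.0, "wy": 0.0, "wz": 0.0, "claw": 0.0},
    {"tx": 0.0, "ty": 0.0, "tz": 0.0, "wx": 0.0, "wy": 0.0, "wz": 0.0, "claw": 0.0},
  ],
)

```text
t: 4.88
position: [530.1, -59.8, 90.1]
orientation: [0.0, 0.028, 1.0, -0.0]
ft_force: [-3.4, -0.2, 7.9]
opening: 0.5
gripper_force: 3.6
```

Emit:
drive_tool(
  deltas=[
    {"tx": 0.0, "ty": 0.0, "tz": -0.055, "wx": 0.0, "wy": 0.0, "wz": 0.0, "claw": 0.0},
    {"tx": 0.0, "ty": 0.0, "tz": -0.06, "wx": 0.0, "wy": 0.0, "wz": 0.0, "claw": 0.0},
    {"tx": -0.03, "ty": 0.03, "tz": -0.04, "wx": 0.0, "wy": 0.0, "wz": 0.0, "claw": 0.06},
    {"tx": -0.035, "ty": 0.06, "tz": 0.0, "wx": 0.0, "wy": 0.0, "wz": 0.0, "claw": 0.06},
    {"tx": 0.0, "ty": 0.0, "tz": 0.0, "wx": 0.0, "wy": 0.0, "wz": 0.0, "claw": 0.06},
  ],
)

```text
t: 5.5
position: [597.8, 23.7, 242.6]
orientation: [0.0, 0.026, 1.0, 0.001]
ft_force: [-0.8, -0.2, -0.1]
opening: 26.9
gripper_force: 0.0
```

```bash
python3 - <<'E'
from h import *
s,r=st();print(s['t'],s['position'],s['qpos'],r.as_matrix().round(3))
a=save('wrist','w1.png');b=save('side','d1.png')
cv2.imwrite('pics/v1.png',np.hstack([cv2.resize(a,(400,300)),cv2.resize(b[100:340,150:470],(400,300))])[:,:,::-1])
arm.grab_frame('scene')
for c in ['wrist','side','scene']:
  for t in ['tap_head','clamp_grip']: print(c,t,[(np.round(d['location']),round(d['score'],2)) for d in arm.mark_of(t,c)[:2]])
p=arm.camera_params('wrist');print(p['K'],p['tool_from_camera'].round(3))
# square head / bar orientation in wrist view
E
```

```text
5.5 [597.76326235  23.71941499 242.5764109 ] [-5.58572369e-02  1.91870433e-01  1.18040014e+00  1.32206052e-03
  1.76920511e+00 -1.57456698e+00] [[-0.999  0.052  0.   ]
 [ 0.052  0.999  0.001]
 [-0.     0.001 -1.   ]]
wrist tap_head [(array([600.,  31., 165.]), 0.59)]
wrist clamp_grip [(array([522., -58.,  78.]), 0.55)]
side tap_head [(array([598.,  31., 162.]), 0.71), (array([600., -15.,  -1.]), 0.45)]
side clamp_grip [(array([521., -58.,  75.]), 0.58)]
scene tap_head [(array([597.,  37., 162.]), 0.78)]
scene clamp_grip [(array([519., -62.,  76.]), 0.72)]
[[296.64320787   0.         256.53250886]
 [  0.         296.64320787 192.0287098 ]
 [  0.           0.           1.        ]] [[ 0.00000e+00 -9.73000e-01 -2.29000e-01  6.61790e+01]
 [ 1.00000e+00  0.00000e+00  1.00000e-03  2.90000e-02]
 [-1.00000e-03 -2.29000e-01  9.73000e-01 -1.79435e+02]
 [ 0.00000e+00  0.00000e+00  0.00000e+00  1.00000e+00]]
```

View pics/v1.png

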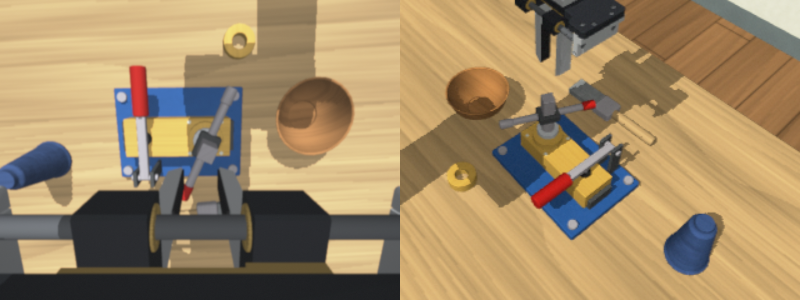

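The wrist view shows the clamp level and the crossbar running from the grey end at about (297,118) full-res to the red end at (239,250). Computing its angle.

```bash
python3 - <<'E'
from h import *
p=arm.camera_params('wrist');K=p['K'];T=p['tool_from_camera']
s,r=st();M=r.as_matrix();pos=np.array(s['position'])
def px(u,v,z):
    d=M@T[:3,:3]@np.linalg.solve(K,[u,v,1]);o=M@T[:3,3]+pos
    return o+d*(z-o[2])/d[2]
im=cv2.imread('pics/w1.png');hsv=cv2.cvtColor(im,cv2.COLOR_BGR2HSV)
red=cv2.inRange(hsv,(0,150,80),(8,255,255))|cv2.inRange(hsv,(172,150,80),(180,255,255))
red[:, :215]=0; red[:200]=0; red[270:]=0
ys,xs=np.nonzero(red);print(len(xs),xs.mean(),ys.mean(),xs.min(),xs.max(),ys.min(),ys.max())
R_=px(xs.mean(),ys.mean(),121);G=px(297,118,121)
print(R_,G,np.linalg.norm(R_-G))
d=R_-G;print('bar +x yaw',np.degrees(np.arctan2(d[1],d[0])), 'mid',(R_+G)/2)
cv2.imwrite('pics/z.png',cv2.resize(im[90:270,200:340],None,fx=4,fy=3.3))
E
```

```text
161 238.14285714285714 247.0 233 245 237 256
[661.31850501  -3.81884527 121.        ] [528.07944132  64.08135163 121.        ] 149.54291969689558
bar +x yaw -27.003926919394225 mid [594.69897317  30.13125318 121.        ]
```

View pics/z.png

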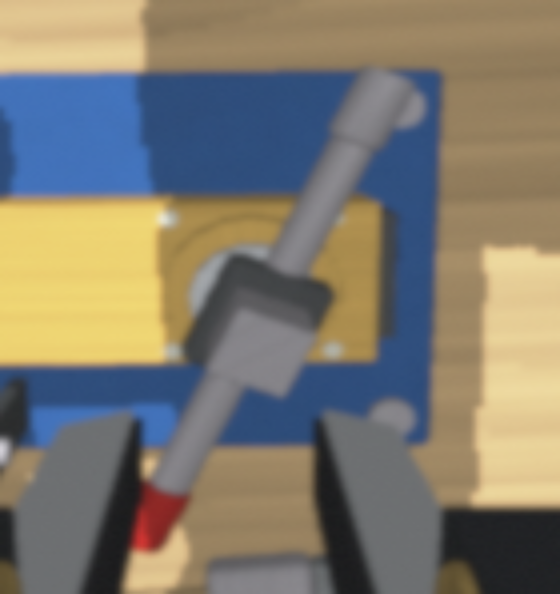

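```bash
python3 - <<'E'
from h import *
p=arm.camera_params('wrist');K=p['K'];T=p['tool_from_camera']
s,r=st();M=r.as_matrix();pos=np.array(s['position'])
def px(u,v,z):
    d=M@T[:3,:3]@np.linalg.solve(K,[u,v,1]);o=M@T[:3,3]+pos
    return o+d*(z-o[2])/d[2]
for a in [(263.5,196.5),(252.5,201.5),(270,209.5),(278,192)]: print(px(*a,163).round(1))
E
```

```text
[595.4  26.4 163. ]
[599.5  16.2 163. ]
[608.   31.7 163. ]
[592.   39.7 163. ]
```

Emit:
drive_tool(
  deltas=[
    {"tx": 0.0, "ty": 0.007, "tz": 0.02, "wx": 0.0, "wy": 0.0, "wz": 0.14, "claw": 0.06},
    {"tx": 0.0, "ty": 0.0, "tz": 0.02, "wx": 0.0, "wy": 0.0, "wz": 0.14, "claw": 0.06},
    {"tx": 0.0, "ty": 0.0, "tz": 0.02, "wx": 0.0, "wy": 0.0, "wz": 0.14, "claw": 0.06},
    {"tx": 0.0, "ty": 0.0, "tz": 0.0, "wx": 0.0, "wy": 0.0, "wz": 0.0, "claw": 0.06},
  ],
)

```text
t: 6.45
position: [595.2, 27.2, 181.5]
orientation: [-0.002, 0.236, 0.972, -0.0]
ft_force: [-0.5, -0.2, 0.3]
opening: 60.0
gripper_force: 0.0
```

Emit:
drive_tool(
  deltas=[
    {"tx": 0.0, "ty": 0.0, "tz": 0.02, "wx": 0.0, "wy": 0.0, "wz": 0.0, "claw": 0.06},
    {"tx": 0.0, "ty": 0.0, "tz": 0.015, "wx": 0.0, "wy": 0.0, "wz": 0.0, "claw": 0.06},
    {"tx": 0.0, "ty": 0.0, "tz": 0.01, "wx": 0.0, "wy": 0.0, "wz": 0.0, "claw": 0.06},
    {"tx": 0.0, "ty": 0.0, "tz": 0.0, "wx": 0.0, "wy": 0.0, "wz": 0.0, "claw": 0.06},
  ],
)

```text
t: 6.95
position: [596.1, 27.5, 137.7]
orientation: [-0.001, 0.236, 0.972, -0.0]
ft_force: [0.4, -0.2, 0.7]
opening: 60.0
gripper_force: 0.0
```

```bash
python3 - <<'E'
from h import *
s,r=st();print(s['t'],s['position'],s['qpos'],s['ft_force'],r.as_matrix().round(3))
a=save('wrist','w2.png');b=save('side','d2.png')
cv2.imwrite('pics/v2.png',np.hstack([cv2.resize(a,(400,300)),cv2.resize(b[150:300,200:400],(400,300))])[:,:,::-1])
E
```

```text
6.95 [596.09179748  27.51150185 137.68370547] [-4.89230955e-02  2.13812473e-01  1.36170318e+00  8.44427209e-05
  1.56766851e+00 -1.14339854e+00] [ 0.40607228 -0.22146449  0.68306984] [[-0.889  0.459 -0.002]
 [ 0.459  0.889  0.   ]
 [ 0.001 -0.001 -1.   ]]
```

View pics/v2.png

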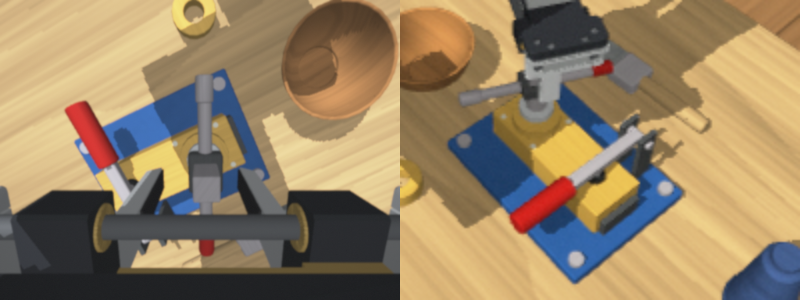

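Wrist view: the bar is aligned with the tool (column 205 against a centre of 200), so the head sits about 3 mm off along +y. Shifting, then closing.

Emit:
drive_tool(
  deltas=[
    {"tx": 0.0, "ty": 0.0035, "tz": 0.002, "wx": 0.0, "wy": 0.0, "wz": 0.0, "claw": 0.03},
    {"tx": 0.0, "ty": 0.0, "tz": 0.0, "wx": 0.0, "wy": 0.0, "wz": 0.0, "claw": 0.01},
    {"tx": 0.0, "ty": 0.0, "tz": 0.0, "wx": 0.0, "wy": 0.0, "wz": 0.0, "claw": 0.01},
    {"tx": 0.0, "ty": 0.0, "tz": 0.0, "wx": 0.0, "wy": 0.0, "wz": 0.0, "claw": 0.01},
    {"tx": 0.0, "ty": 0.0, "tz": 0.0, "wx": 0.0, "wy": 0.0, "wz": 0.0, "claw": 0.01},
  ],
  squeeze=30,
)

```text
t: 7.68
position: [598.3, 31.0, 136.6]
orientation: [0.0, 0.236, 0.972, 0.0]
ft_force: [0.5, 0.6, 0.4]
opening: 19.7
gripper_force: 29.9
```

```bash
python3 - <<'E'
from h import *
s,r=st();print(s['t'],s['position'],s['qpos'],s['ft_force'],s['moment'],s['opening'],s['gripper_force'],r.as_matrix().round(3))
E
```

```text
7.675 [598.34462043  30.98434667 136.56781043] [-4.33149670e-02  2.17943923e-01  1.35901039e+00  7.54245735e-04
  1.56410401e+00 -1.13755872e+00] [0.47882366 0.6386459  0.431012  ] [ 0.15438868 -0.13781098  0.00090332] 19.674795484094577 29.92496967315674 [[-0.889  0.459  0.001]
 [ 0.459  0.889  0.001]
 [-0.     0.001 -1.   ]]
```

Emit:
drive_tool(
  deltas=[
    {"tx": 0.0, "ty": 0.0, "tz": 0.00014, "wx": 0.0, "wy": 0.0, "wz": 0.18, "claw": 0.01},
    {"tx": 0.0, "ty": 0.0, "tz": 0.00014, "wx": 0.0, "wy": 0.0, "wz": 0.18, "claw": 0.01},
    {"tx": 0.0, "ty": 0.0, "tz": 0.00014, "wx": 0.0, "wy": 0.0, "wz": 0.18, "claw": 0.01},
    {"tx": 0.0, "ty": 0.0, "tz": 0.00014, "wx": 0.0, "wy": 0.0, "wz": 0.18, "claw": 0.01},
    {"tx": 0.0, "ty": 0.0, "tz": 0.00014, "wx": 0.0, "wy": 0.0, "wz": 0.18, "claw": 0.01},
  ],
  squeeze=50,
)

```text
t: 8.3
position: [597.8, 30.6, 135.8]
orientation: [-0.0, 0.637, 0.77, -0.0]
ft_force: [-1.6, -0.7, 1.0]
opening: 19.8
gripper_force: 49.9
```

```bash
python3 - <<'E'
from h import *
s,r=st();print(s['t'],s['position'],s['qpos'],s['ft_force'],s['moment'],s['opening'],s['gripper_force'],r.as_matrix().round(3))
E
```

```text
8.3 [597.81704555  30.56749077 135.84646671] [-4.35178558e-02  2.18094020e-01  1.36027627e+00 -1.53849449e-04
  1.56393960e+00 -2.31922967e-01] [-1.62466612 -0.65188989  1.02436027] [-0.04552487  0.28058642  0.13738726] 19.751500722682373 49.91319715976715 [[-0.187  0.982 -0.001]
 [ 0.982  0.187 -0.   ]
 [ 0.    -0.001 -1.   ]]
```

Turning well with small forces. Continue to about 3.3 rad and pause.

Emit:
drive_tool(
  deltas=[
    {"tx": 0.0, "ty": 0.0, "tz": 0.00014, "wx": 0.0, "wy": 0.0, "wz": 0.18, "claw": 0.01},
    {"tx": 0.0, "ty": 0.0, "tz": 0.00014, "wx": 0.0, "wy": 0.0, "wz": 0.18, "claw": 0.01},
    {"tx": 0.0, "ty": 0.0, "tz": 0.00014, "wx": 0.0, "wy": 0.0, "wz": 0.18, "claw": 0.01},
    {"tx": 0.0, "ty": 0.0, "tz": 0.00014, "wx": 0.0, "wy": 0.0, "wz": 0.18, "claw": 0.01},
    {"tx": 0.0, "ty": 0.0, "tz": 0.00014, "wx": 0.0, "wy": 0.0, "wz": 0.18, "claw": 0.01},
  ],
)

```text
t: 8.93
position: [597.1, 30.7, 135.1]
orientation: [-0.001, 0.909, 0.417, -0.001]
ft_force: [-2.1, 0.7, 1.9]
opening: 19.8
gripper_force: 49.9
```

Emit:
drive_tool(
  deltas=[
    {"tx": 0.0, "ty": 0.0, "tz": 0.00014, "wx": 0.0, "wy": 0.0, "wz": 0.18, "claw": 0.01},
    {"tx": 0.0, "ty": 0.0, "tz": 0.00014, "wx": 0.0, "wy": 0.0, "wz": 0.18, "claw": 0.01},
    {"tx": 0.0, "ty": 0.0, "tz": 0.00014, "wx": 0.0, "wy": 0.0, "wz": 0.18, "claw": 0.01},
    {"tx": 0.0, "ty": 0.0, "tz": 0.00014, "wx": 0.0, "wy": 0.0, "wz": 0.18, "claw": 0.01},
    {"tx": 0.0, "ty": 0.0, "tz": 0.00014, "wx": 0.0, "wy": 0.0, "wz": 0.18, "claw": 0.01},
  ],
)

```text
t: 9.55
position: [596.9, 31.4, 134.4]
orientation: [-0.001, 1.0, -0.02, -0.001]
ft_force: [-2.8, 2.4, 2.4]
opening: 19.5
gripper_force: 49.9
```

Emit:
drive_tool(
  deltas=[
    {"tx": 0.0, "ty": 0.0, "tz": 0.00014, "wx": 0.0, "wy": 0.0, "wz": 0.18, "claw": 0.01},
    {"tx": 0.0, "ty": 0.0, "tz": 0.0001, "wx": 0.0, "wy": 0.0, "wz": 0.13, "claw": 0.01},
    {"tx": 0.0, "ty": 0.0, "tz": 0.0, "wx": 0.0, "wy": 0.0, "wz": 0.0, "claw": 0.01},
    {"tx": 0.0, "ty": 0.0, "tz": 0.0, "wx": 0.0, "wy": 0.0, "wz": 0.0, "claw": 0.01},
    {"tx": 0.0, "ty": 0.0, "tz": 0.0, "wx": 0.0, "wy": 0.0, "wz": 0.0, "claw": 0.01},
  ],
)

```text
t: 10.18
position: [597.0, 31.6, 134.2]
orientation: [-0.001, 0.985, -0.17, -0.001]
ft_force: [-3.9, 2.8, 1.7]
opening: 19.3
gripper_force: 49.9
```

```bash
python3 - <<'E'
from h import *
s,r=st();print(s['t'],s['position'],s['qpos'][5]+1.14-s['qpos'][0]-.044+.42,s['qpos'][5],s['ft_force'],s['moment'])
a=save('wrist','w3.png');b=save('side','d3.png')
cv2.imwrite('pics/v3.png',np.hstack([cv2.resize(a,(400,300)),cv2.resize(b[150:300,200:400],(400,300))])[:,:,::-1])
E
```

```text
10.175 [596.96067523  31.57037694 134.16246662] 3.429334352039153 1.8703725907963977 [-3.8996823   2.79485264  1.6736926 ] [ 0.67297131  0.98678183 -0.12038709]
```

View pics/v3.png

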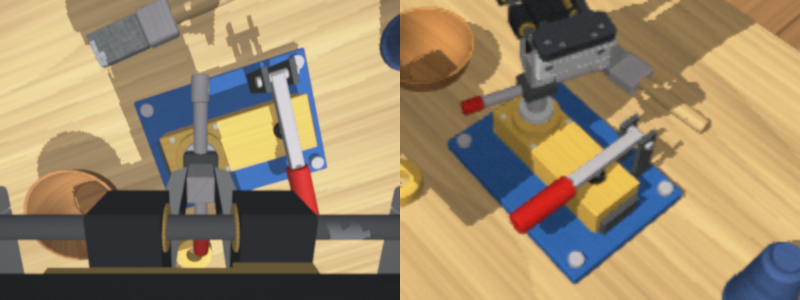

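The red end now points back to the robot and the clamp is down; tap is about 3.4. Turning back about a quarter.

Emit:
drive_tool(
  deltas=[
    {"tx": 0.0, "ty": 0.0, "tz": -0.00014, "wx": 0.0, "wy": 0.0, "wz": -0.18, "claw": 0.01},
    {"tx": 0.0, "ty": 0.0, "tz": -0.00014, "wx": 0.0, "wy": 0.0, "wz": -0.18, "claw": 0.01},
    {"tx": 0.0, "ty": 0.0, "tz": -0.00014, "wx": 0.0, "wy": 0.0, "wz": -0.18, "claw": 0.01},
    {"tx": 0.0, "ty": 0.0, "tz": -0.00014, "wx": 0.0, "wy": 0.0, "wz": -0.18, "claw": 0.01},
    {"tx": 0.0, "ty": 0.0, "tz": -0.00014, "wx": 0.0, "wy": 0.0, "wz": -0.18, "claw": 0.01},
  ],
)

```text
t: 10.9
position: [597.1, 30.8, 134.9]
orientation: [-0.001, 0.961, 0.278, -0.001]
ft_force: [-4.5, 2.2, 2.6]
opening: 19.8
gripper_force: 49.9
```

Emit:
drive_tool(
  deltas=[
    {"tx": 0.0, "ty": 0.0, "tz": -0.00014, "wx": 0.0, "wy": 0.0, "wz": -0.18, "claw": 0.01},
    {"tx": 0.0, "ty": 0.0, "tz": -0.00014, "wx": 0.0, "wy": 0.0, "wz": -0.18, "claw": 0.01},
    {"tx": 0.0, "ty": 0.0, "tz": -0.00014, "wx": 0.0, "wy": 0.0, "wz": -0.18, "claw": 0.01},
    {"tx": 0.0, "ty": 0.0, "tz": -0.00014, "wx": 0.0, "wy": 0.0, "wz": -0.18, "claw": 0.01},
    {"tx": 0.0, "ty": 0.0, "tz": 0.0, "wx": 0.0, "wy": 0.0, "wz": 0.0, "claw": 0.01},
  ],
)

```text
t: 11.52
position: [597.5, 30.5, 135.5]
orientation: [-0.0, 0.804, 0.595, -0.001]
ft_force: [-3.4, 1.7, 2.8]
opening: 19.9
gripper_force: 49.9
```

Emit:
drive_tool(
  deltas=[
    {"tx": 0.0, "ty": 0.0, "tz": 0.0, "wx": 0.0, "wy": 0.0, "wz": 0.0, "claw": 0.01},
    {"tx": 0.0, "ty": 0.0, "tz": 0.0, "wx": 0.0, "wy": 0.0, "wz": 0.0, "claw": 0.01},
    {"tx": 0.0, "ty": 0.0, "tz": 0.0, "wx": 0.0, "wy": 0.0, "wz": 0.0, "claw": 0.06},
    {"tx": 0.0, "ty": 0.0, "tz": 0.0, "wx": 0.0, "wy": 0.0, "wz": 0.0, "claw": 0.06},
    {"tx": 0.0, "ty": 0.0, "tz": 0.0, "wx": 0.0, "wy": 0.0, "wz": 0.0, "claw": 0.06},
  ],
)

```text
t: 12.15
position: [598.7, 30.4, 135.3]
orientation: [0.0, 0.804, 0.595, 0.0]
ft_force: [-0.1, -0.1, -0.4]
opening: 46.2
gripper_force: 0.0
```

```bash
python3 - <<'E'
from h import *
s,r=st();print(s['t'],s['position'],s['qpos'][5]+1.14-s['qpos'][0]-.044+.42,s['qpos'][5],s['ft_force'],s['opening'],r.as_matrix().round(3))
E
```

```text
12.15 [598.70998917  30.40968283 135.3041435 ] 1.8124503517236583 0.25271624470562604 [-0.05093828 -0.09607791 -0.40415637] 46.20996855310086 [[ 0.292  0.956  0.001]
 [ 0.956 -0.292 -0.   ]
 [ 0.     0.001 -1.   ]]
```

Emit:
drive_tool(
  deltas=[
    {"tx": 0.0, "ty": -0.001, "tz": 0.0, "wx": 0.0, "wy": 0.0, "wz": -0.1745, "claw": 0.06},
    {"tx": 0.0, "ty": 0.0, "tz": 0.0, "wx": 0.0, "wy": 0.0, "wz": -0.1745, "claw": 0.06},
    {"tx": 0.0, "ty": 0.0, "tz": 0.0, "wx": 0.0, "wy": 0.0, "wz": -0.1745, "claw": 0.06},
    {"tx": 0.0, "ty": 0.0, "tz": 0.0, "wx": 0.0, "wy": 0.0, "wz": -0.1745, "claw": 0.06},
    {"tx": 0.0, "ty": 0.0, "tz": 0.0, "wx": 0.0, "wy": 0.0, "wz": -0.1745, "claw": 0.06},
  ],
)

```text
t: 12.78
position: [597.6, 30.8, 135.4]
orientation: [0.0, 0.475, 0.88, 0.0]
ft_force: [-0.6, 1.0, -0.7]
opening: 60.0
gripper_force: 0.0
```

Emit:
drive_tool(
  deltas=[
    {"tx": 0.0, "ty": 0.0, "tz": 0.0, "wx": 0.0, "wy": 0.0, "wz": -0.1745, "claw": 0.06},
    {"tx": 0.0, "ty": 0.0, "tz": 0.0, "wx": 0.0, "wy": 0.0, "wz": -0.1745, "claw": 0.06},
    {"tx": 0.0, "ty": 0.0, "tz": 0.0, "wx": 0.0, "wy": 0.0, "wz": -0.1745, "claw": 0.06},
    {"tx": 0.0, "ty": 0.0, "tz": 0.0, "wx": 0.0, "wy": 0.0, "wz": -0.1745, "claw": 0.06},
    {"tx": 0.0, "ty": 0.0, "tz": 0.0, "wx": 0.0, "wy": 0.0, "wz": 0.0, "claw": 0.06},
  ],
)

```text
t: 13.4
position: [597.5, 30.8, 135.3]
orientation: [0.0, 0.149, 0.989, 0.0]
ft_force: [-0.1, 0.4, 0.4]
opening: 59.8
gripper_force: 0.0
```

Emit:
drive_tool(
  deltas=[
    {"tx": 0.0, "ty": 0.0, "tz": 0.0, "wx": 0.0, "wy": 0.0, "wz": 0.0, "claw": 0.01},
    {"tx": 0.0, "ty": 0.0, "tz": 0.0, "wx": 0.0, "wy": 0.0, "wz": 0.0, "claw": 0.01},
    {"tx": 0.0, "ty": 0.0, "tz": 0.0, "wx": 0.0, "wy": 0.0, "wz": 0.0, "claw": 0.01},
    {"tx": 0.0, "ty": 0.0, "tz": 0.0, "wx": 0.0, "wy": 0.0, "wz": 0.0, "claw": 0.01},
    {"tx": 0.0, "ty": 0.0, "tz": 0.0, "wx": 0.0, "wy": 0.0, "wz": 0.0, "claw": 0.01},
  ],
)

```text
t: 14.02
position: [597.4, 31.4, 135.4]
orientation: [0.0, 0.148, 0.989, 0.0]
ft_force: [-0.1, 2.1, -0.7]
opening: 19.6
gripper_force: 50.0
```

```bash
python3 - <<'E'
from h import *
s,r=st();print(s['t'],s['position'],s['qpos'][5]+1.14-s['qpos'][0]-.044+.42,s['qpos'][5],s['ft_force'],s['moment'],s['opening'],r.as_matrix().round(3))
E
```

```text
14.025 [597.35213817  31.40693649 135.40270828] 0.24128790660978788 -1.3175109674001135 [-0.08747632  2.05287867 -0.71138172] [ 0.16488079 -0.09662004  0.08416153] 19.620668680251494 [[-0.956  0.292  0.   ]
 [ 0.292  0.956  0.001]
 [-0.     0.001 -1.   ]]
```

Regripped cleanly. Forward 17 × 0.18 to about 4.87, then pause.

Emit:
drive_tool(
  deltas=[
    {"tx": 0.0, "ty": 0.0, "tz": 0.00014, "wx": 0.0, "wy": 0.0, "wz": 0.18, "claw": 0.01},
    {"tx": 0.0, "ty": 0.0, "tz": 0.00014, "wx": 0.0, "wy": 0.0, "wz": 0.18, "claw": 0.01},
    {"tx": 0.0, "ty": 0.0, "tz": 0.00014, "wx": 0.0, "wy": 0.0, "wz": 0.18, "claw": 0.01},
    {"tx": 0.0, "ty": 0.0, "tz": 0.00014, "wx": 0.0, "wy": 0.0, "wz": 0.18, "claw": 0.01},
    {"tx": 0.0, "ty": 0.0, "tz": 0.00014, "wx": 0.0, "wy": 0.0, "wz": 0.18, "claw": 0.01},
  ],
)

```text
t: 14.65
position: [597.5, 31.6, 134.7]
orientation: [-0.0, 0.565, 0.825, 0.001]
ft_force: [1.7, 1.7, -0.5]
opening: 19.8
gripper_force: 50.0
```

Emit:
drive_tool(
  deltas=[
    {"tx": 0.0, "ty": 0.0, "tz": 0.00014, "wx": 0.0, "wy": 0.0, "wz": 0.18, "claw": 0.01},
    {"tx": 0.0, "ty": 0.0, "tz": 0.00014, "wx": 0.0, "wy": 0.0, "wz": 0.18, "claw": 0.01},
    {"tx": 0.0, "ty": 0.0, "tz": 0.00014, "wx": 0.0, "wy": 0.0, "wz": 0.18, "claw": 0.01},
    {"tx": 0.0, "ty": 0.0, "tz": 0.00014, "wx": 0.0, "wy": 0.0, "wz": 0.18, "claw": 0.01},
    {"tx": 0.0, "ty": 0.0, "tz": 0.00014, "wx": 0.0, "wy": 0.0, "wz": 0.18, "claw": 0.01},
  ],
)

```text
t: 15.28
position: [597.6, 31.6, 134.0]
orientation: [-0.0, 0.868, 0.497, 0.001]
ft_force: [1.6, 1.4, -0.8]
opening: 19.4
gripper_force: 50.0
```

Emit:
drive_tool(
  deltas=[
    {"tx": 0.0, "ty": 0.0, "tz": 0.00014, "wx": 0.0, "wy": 0.0, "wz": 0.18, "claw": 0.01},
    {"tx": 0.0, "ty": 0.0, "tz": 0.00014, "wx": 0.0, "wy": 0.0, "wz": 0.18, "claw": 0.01},
    {"tx": 0.0, "ty": 0.0, "tz": 0.00014, "wx": 0.0, "wy": 0.0, "wz": 0.18, "claw": 0.01},
    {"tx": 0.0, "ty": 0.0, "tz": 0.00014, "wx": 0.0, "wy": 0.0, "wz": 0.18, "claw": 0.01},
    {"tx": 0.0, "ty": 0.0, "tz": 0.00014, "wx": 0.0, "wy": 0.0, "wz": 0.18, "claw": 0.01},
  ],
)

```text
t: 15.9
position: [597.8, 31.4, 133.3]
orientation: [-0.0, 0.998, 0.07, 0.001]
ft_force: [0.8, 0.6, -0.9]
opening: 20.2
gripper_force: 50.0
```

Emit:
drive_tool(
  deltas=[
    {"tx": 0.0, "ty": 0.0, "tz": 0.00014, "wx": 0.0, "wy": 0.0, "wz": 0.18, "claw": 0.01},
    {"tx": 0.0, "ty": 0.0, "tz": 0.00014, "wx": 0.0, "wy": 0.0, "wz": 0.18, "claw": 0.01},
    {"tx": 0.0, "ty": 0.0, "tz": 0.0, "wx": 0.0, "wy": 0.0, "wz": 0.0, "claw": 0.01},
    {"tx": 0.0, "ty": 0.0, "tz": 0.0, "wx": 0.0, "wy": 0.0, "wz": 0.0, "claw": 0.01},
    {"tx": 0.0, "ty": 0.0, "tz": 0.0, "wx": 0.0, "wy": 0.0, "wz": 0.0, "claw": 0.01},
  ],
)

```text
t: 16.52
position: [597.7, 31.3, 133.0]
orientation: [-0.0, 0.994, -0.106, 0.001]
ft_force: [3.3, 2.2, -2.2]
opening: 19.8
gripper_force: 50.0
```

```bash
python3 - <<'E'
from h import *
s,r=st();print(s['t'],s['position'],s['qpos'][5]+1.14-s['qpos'][0]-.044+.42+1.571,s['qpos'][5],s['ft_force'],s['moment'],s['opening'],r.as_matrix().round(3))
E
```

```text
16.525 [597.71483617  31.2912965  133.00582544] 4.871003070279324 1.7410744091352321 [ 3.34798213  2.22092224 -2.22832256] [ 0.48768633 -0.59985011 -0.03093819] 19.800149268569196 [[ 0.977 -0.212  0.001]
 [-0.212 -0.977  0.001]
 [ 0.001 -0.001 -1.   ]]
```

Emit:
drive_tool(
  deltas=[
    {"tx": 0.0, "ty": 0.0, "tz": -0.00014, "wx": 0.0, "wy": 0.0, "wz": -0.17, "claw": 0.01},
    {"tx": 0.0, "ty": 0.0, "tz": -0.00014, "wx": 0.0, "wy": 0.0, "wz": -0.17, "claw": 0.01},
    {"tx": 0.0, "ty": 0.0, "tz": -0.00014, "wx": 0.0, "wy": 0.0, "wz": -0.17, "claw": 0.01},
    {"tx": 0.0, "ty": 0.0, "tz": -0.00014, "wx": 0.0, "wy": 0.0, "wz": -0.17, "claw": 0.01},
    {"tx": 0.0, "ty": 0.0, "tz": -0.00014, "wx": 0.0, "wy": 0.0, "wz": -0.17, "claw": 0.01},
  ],
)

```text
t: 17.15
position: [597.7, 31.5, 133.7]
orientation: [-0.0, 0.949, 0.316, 0.001]
ft_force: [3.7, 2.0, -2.7]
opening: 19.4
gripper_force: 50.0
```

Emit:
drive_tool(
  deltas=[
    {"tx": 0.0, "ty": 0.0, "tz": -0.00014, "wx": 0.0, "wy": 0.0, "wz": -0.17, "claw": 0.01},
    {"tx": 0.0, "ty": 0.0, "tz": -0.00014, "wx": 0.0, "wy": 0.0, "wz": -0.17, "claw": 0.01},
    {"tx": 0.0, "ty": 0.0, "tz": -0.00014, "wx": 0.0, "wy": 0.0, "wz": -0.17, "claw": 0.01},
    {"tx": 0.0, "ty": 0.0, "tz": -0.00014, "wx": 0.0, "wy": 0.0, "wz": -0.17, "claw": 0.01},
    {"tx": 0.0, "ty": 0.0, "tz": 0.0, "wx": 0.0, "wy": 0.0, "wz": 0.0, "claw": 0.01},
  ],
)

```text
t: 17.77
position: [597.5, 31.5, 134.2]
orientation: [-0.0, 0.792, 0.611, 0.001]
ft_force: [3.8, 3.8, -1.6]
opening: 19.8
gripper_force: 50.0
```

Emit:
drive_tool(
  deltas=[
    {"tx": 0.0, "ty": 0.0, "tz": 0.0, "wx": 0.0, "wy": 0.0, "wz": 0.0, "claw": 0.01},
    {"tx": 0.0, "ty": 0.0, "tz": 0.0, "wx": 0.0, "wy": 0.0, "wz": 0.0, "claw": 0.01},
    {"tx": 0.0, "ty": 0.0, "tz": 0.0, "wx": 0.0, "wy": 0.0, "wz": 0.0, "claw": 0.06},
    {"tx": 0.0, "ty": 0.0, "tz": 0.0, "wx": 0.0, "wy": 0.0, "wz": 0.0, "claw": 0.06},
    {"tx": 0.0, "ty": 0.0, "tz": 0.0, "wx": 0.0, "wy": 0.0, "wz": 0.0, "claw": 0.06},
  ],
)

```text
t: 18.4
position: [596.8, 30.4, 134.3]
orientation: [0.0, 0.792, 0.611, -0.0]
ft_force: [0.1, 0.2, -0.8]
opening: 46.3
gripper_force: 0.0
```

```bash
python3 - <<'E'
from h import *
s,r=st();print(s['t'],s['position'],s['qpos'][5]+1.14-s['qpos'][0]-.044+.42+1.571,s['qpos'][5],s['ft_force'],s['opening'],r.as_matrix().round(3))
a=save('wrist','w4.png');b=save('side','d4.png')
cv2.imwrite('pics/v4.png',np.hstack([cv2.resize(a,(400,300)),cv2.resize(b[150:300,200:400],(400,300))])[:,:,::-1])
E
```

```text
18.4 [596.82569914  30.43660446 134.34323905] 3.3434778055996603 0.21295735599558605 [ 0.09560617  0.155209   -0.84290772] 46.27423909350455 [[ 0.254  0.967 -0.001]
 [ 0.967 -0.254 -0.001]
 [-0.001 -0.001 -1.   ]]
```

View pics/v4.png

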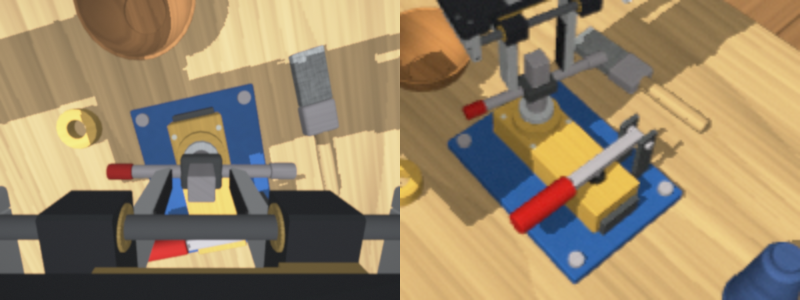

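The red end is to the robot side, the head is squared to the open fingers and the clamp is down. Regrip and make the last forward turn.

Emit:
drive_tool(
  deltas=[
    {"tx": 0.001, "ty": 0.0005, "tz": 0.0, "wx": 0.0, "wy": 0.0, "wz": -0.1745, "claw": 0.06},
    {"tx": 0.0, "ty": 0.0, "tz": 0.0, "wx": 0.0, "wy": 0.0, "wz": -0.1745, "claw": 0.06},
    {"tx": 0.0, "ty": 0.0, "tz": 0.0, "wx": 0.0, "wy": 0.0, "wz": -0.1745, "claw": 0.06},
    {"tx": 0.0, "ty": 0.0, "tz": 0.0, "wx": 0.0, "wy": 0.0, "wz": -0.1745, "claw": 0.06},
    {"tx": 0.0, "ty": 0.0, "tz": 0.0, "wx": 0.0, "wy": 0.0, "wz": -0.1745, "claw": 0.06},
  ],
)

```text
t: 19.12
position: [597.8, 31.6, 134.3]
orientation: [-0.0, 0.457, 0.89, -0.0]
ft_force: [0.2, -0.3, -0.2]
opening: 59.7
gripper_force: 0.0
```

Emit:
drive_tool(
  deltas=[
    {"tx": 0.0, "ty": 0.0, "tz": 0.0, "wx": 0.0, "wy": 0.0, "wz": -0.1745, "claw": 0.06},
    {"tx": 0.0, "ty": 0.0, "tz": 0.0, "wx": 0.0, "wy": 0.0, "wz": -0.1745, "claw": 0.06},
    {"tx": 0.0, "ty": 0.0, "tz": 0.0, "wx": 0.0, "wy": 0.0, "wz": -0.1745, "claw": 0.06},
    {"tx": 0.0, "ty": 0.0, "tz": 0.0, "wx": 0.0, "wy": 0.0, "wz": -0.1745, "claw": 0.06},
    {"tx": 0.0, "ty": 0.0, "tz": 0.0, "wx": 0.0, "wy": 0.0, "wz": 0.0, "claw": 0.06},
  ],
)

```text
t: 19.75
position: [597.8, 31.6, 134.3]
orientation: [-0.0, 0.129, 0.992, -0.0]
ft_force: [-0.6, 0.6, -0.6]
opening: 59.9
gripper_force: 0.0
```

Emit:
drive_tool(
  deltas=[
    {"tx": 0.0, "ty": 0.0, "tz": 0.0, "wx": 0.0, "wy": 0.0, "wz": 0.0, "claw": 0.01},
    {"tx": 0.0, "ty": 0.0, "tz": 0.0, "wx": 0.0, "wy": 0.0, "wz": 0.0, "claw": 0.01},
    {"tx": 0.0, "ty": 0.0, "tz": 0.0, "wx": 0.0, "wy": 0.0, "wz": 0.0, "claw": 0.01},
    {"tx": 0.0, "ty": 0.0, "tz": 0.0, "wx": 0.0, "wy": 0.0, "wz": 0.0, "claw": 0.01},
    {"tx": 0.0, "ty": 0.0, "tz": 0.0, "wx": 0.0, "wy": 0.0, "wz": 0.0, "claw": 0.01},
  ],
)

```text
t: 20.38
position: [597.8, 31.5, 134.3]
orientation: [-0.0, 0.128, 0.992, -0.0]
ft_force: [0.3, -0.8, 0.3]
opening: 19.9
gripper_force: 50.0
```

Emit:
drive_tool(
  deltas=[
    {"tx": 0.0, "ty": 0.0, "tz": 0.00014, "wx": 0.0, "wy": 0.0, "wz": 0.18, "claw": 0.01},
    {"tx": 0.0, "ty": 0.0, "tz": 0.00014, "wx": 0.0, "wy": 0.0, "wz": 0.18, "claw": 0.01},
    {"tx": 0.0, "ty": 0.0, "tz": 0.00014, "wx": 0.0, "wy": 0.0, "wz": 0.18, "claw": 0.01},
    {"tx": 0.0, "ty": 0.0, "tz": 0.00014, "wx": 0.0, "wy": 0.0, "wz": 0.18, "claw": 0.01},
    {"tx": 0.0, "ty": 0.0, "tz": 0.00014, "wx": 0.0, "wy": 0.0, "wz": 0.18, "claw": 0.01},
  ],
)

```text
t: 21.0
position: [597.8, 31.3, 133.6]
orientation: [0.0, 0.549, 0.836, -0.0]
ft_force: [-0.7, -1.8, 0.2]
opening: 19.9
gripper_force: 50.0
```

Emit:
drive_tool(
  deltas=[
    {"tx": 0.0, "ty": 0.0, "tz": 0.00014, "wx": 0.0, "wy": 0.0, "wz": 0.18, "claw": 0.01},
    {"tx": 0.0, "ty": 0.0, "tz": 0.00014, "wx": 0.0, "wy": 0.0, "wz": 0.18, "claw": 0.01},
    {"tx": 0.0, "ty": 0.0, "tz": 0.00014, "wx": 0.0, "wy": 0.0, "wz": 0.18, "claw": 0.01},
    {"tx": 0.0, "ty": 0.0, "tz": 0.00014, "wx": 0.0, "wy": 0.0, "wz": 0.18, "claw": 0.01},
    {"tx": 0.0, "ty": 0.0, "tz": 0.00014, "wx": 0.0, "wy": 0.0, "wz": 0.18, "claw": 0.01},
  ],
)

```text
t: 21.62
position: [597.6, 31.3, 132.9]
orientation: [0.0, 0.858, 0.514, -0.001]
ft_force: [-0.9, -2.1, 0.2]
opening: 19.8
gripper_force: 50.0
```

Emit:
drive_tool(
  deltas=[
    {"tx": 0.0, "ty": 0.0, "tz": 0.00014, "wx": 0.0, "wy": 0.0, "wz": 0.18, "claw": 0.01},
    {"tx": 0.0, "ty": 0.0, "tz": 0.00014, "wx": 0.0, "wy": 0.0, "wz": 0.18, "claw": 0.01},
    {"tx": 0.0, "ty": 0.0, "tz": 0.00014, "wx": 0.0, "wy": 0.0, "wz": 0.18, "claw": 0.01},
    {"tx": 0.0, "ty": 0.0, "tz": 0.00014, "wx": 0.0, "wy": 0.0, "wz": 0.18, "claw": 0.01},
    {"tx": 0.0, "ty": 0.0, "tz": 0.00014, "wx": 0.0, "wy": 0.0, "wz": 0.18, "claw": 0.01},
  ],
)

```text
t: 22.25
position: [597.4, 31.4, 132.1]
orientation: [0.0, 0.996, 0.09, -0.001]
ft_force: [-0.8, -0.7, 0.8]
opening: 19.2
gripper_force: 50.0
```

```bash
python3 - <<'E'
from h import *
s,r=st();print(s['t'],s['position'],s['qpos'][5]+1.14-s['qpos'][0]-.044+.42+3.1416,s['qpos'][5],s['ft_force'],s['moment'],s['opening'])
E
```

```text
22.25 [597.44939894  31.36347403 132.1414181 ] 6.04858693149282 1.3491723804975977 [-0.7788763  -0.73208957  0.81064437] [-0.28109875  0.30969101  0.14050518] 19.248795128868895
```

Emit:
drive_tool(
  deltas=[
    {"tx": 0.0, "ty": 0.0, "tz": 0.0001, "wx": 0.0, "wy": 0.0, "wz": 0.12, "claw": 0.01},
    {"tx": 0.0, "ty": 0.0, "tz": 0.0001, "wx": 0.0, "wy": 0.0, "wz": 0.12, "claw": 0.01},
    {"tx": 0.0, "ty": 0.0, "tz": 0.0001, "wx": 0.0, "wy": 0.0, "wz": 0.1, "claw": 0.01},
    {"tx": 0.0, "ty": 0.0, "tz": 0.0, "wx": 0.0, "wy": 0.0, "wz": 0.04, "claw": 0.01},
    {"tx": 0.0, "ty": 0.0, "tz": 0.0, "wx": 0.0, "wy": 0.0, "wz": 0.0, "claw": 0.01},
  ],
)

```text
t: 22.88
position: [597.4, 31.4, 131.8]
orientation: [0.0, 0.995, -0.097, -0.001]
ft_force: [-2.2, -0.7, 0.5]
opening: 19.7
gripper_force: 50.0
```

```bash
python3 - <<'E'
from h import *
s,r=st();print(s['t'],s['position'],s['qpos'][5]+1.14-s['qpos'][0]-.044+.42+3.1416,s['qpos'][5],s['ft_force'],s['moment'],s['opening'])
E
```

```text
22.875 [597.4474871   31.43546442 131.83321763] 6.4225454297723585 1.7231076611675098 [-2.18216377 -0.72001477  0.48664154] [-0.2745069   0.42728925 -0.07036559] 19.686725120831984
```

Emit:
drive_tool(
  deltas=[
    {"tx": 0.0, "ty": 0.0, "tz": 0.0, "wx": 0.0, "wy": 0.0, "wz": 0.05, "claw": 0.01},
    {"tx": 0.0, "ty": 0.0, "tz": 0.0, "wx": 0.0, "wy": 0.0, "wz": 0.04, "claw": 0.01},
    {"tx": 0.0, "ty": 0.0, "tz": 0.0, "wx": 0.0, "wy": 0.0, "wz": 0.0, "claw": 0.01},
  ],
)

```text
t: 23.25
position: [597.4, 31.5, 131.8]
orientation: [0.0, 0.99, -0.141, -0.001]
ft_force: [-2.7, -1.9, 0.6]
opening: 19.4
gripper_force: 50.2
```

```bash
python3 - <<'E'
from h import *
s,r=st();print(s['t'],s['position'],s['qpos'][5]+1.14-s['qpos'][0]-.044+.42+3.1416,s['qpos'][5],s['ft_force'],s['moment'],s['opening'])
E
```

```text
23.25 [597.43978136  31.45994407 131.76096112] 6.510460000066516 1.8111740828858296 [-2.66345209 -1.92956819  0.61380767] [-0.38231408  0.56479174  0.66348449] 19.44233822482868
```

Moment jumped to 0.66 N m, so the hard stop is reached. Pause, open, retreat.

Emit:
drive_tool(
  deltas=[
    {"tx": 0.0, "ty": 0.0, "tz": 0.0, "wx": 0.0, "wy": 0.0, "wz": 0.0, "claw": 0.01},
    {"tx": 0.0, "ty": 0.0, "tz": 0.0, "wx": 0.0, "wy": 0.0, "wz": 0.0, "claw": 0.01},
    {"tx": 0.0, "ty": 0.0, "tz": 0.0, "wx": 0.0, "wy": 0.0, "wz": 0.0, "claw": 0.06},
    {"tx": 0.0, "ty": 0.0, "tz": 0.0, "wx": 0.0, "wy": 0.0, "wz": 0.0, "claw": 0.06},
    {"tx": 0.0, "ty": 0.0, "tz": 0.0, "wx": 0.0, "wy": 0.0, "wz": 0.0, "claw": 0.06},
  ],
)

```text
t: 23.88
position: [598.3, 32.0, 131.9]
orientation: [-0.0, 0.99, -0.142, 0.0]
ft_force: [-0.4, -0.5, 0.2]
opening: 46.5
gripper_force: 0.0
```

Emit:
drive_tool(
  deltas=[
    {"tx": 0.0, "ty": 0.0, "tz": -0.02, "wx": 0.0, "wy": 0.0, "wz": 0.0, "claw": 0.06},
    {"tx": 0.0, "ty": 0.0, "tz": -0.04, "wx": 0.0, "wy": 0.0, "wz": 0.0, "claw": 0.06},
    {"tx": 0.0, "ty": 0.0, "tz": -0.05, "wx": 0.0, "wy": 0.0, "wz": 0.0, "claw": 0.06},
    {"tx": 0.0, "ty": 0.0, "tz": -0.02, "wx": 0.0, "wy": 0.0, "wz": 0.0, "claw": 0.06},
    {"tx": 0.0, "ty": 0.0, "tz": 0.0, "wx": 0.0, "wy": 0.0, "wz": 0.0, "claw": 0.06},
  ],
)

```text
t: 24.5
position: [599.1, 31.9, 264.5]
orientation: [-0.0, 0.99, -0.142, 0.003]
ft_force: [-0.4, 0.3, -0.8]
opening: 60.2
gripper_force: 0.0
```

```bash
python3 - <<'E'
from h import *
s,r=st();print(s['t'],s['position'],s['ft_force'])
a=save('wrist','w5.png');b=save('side','d5.png');arm.grab_frame('scene')
cv2.imwrite('pics/v5.png',np.hstack([cv2.resize(a,(400,300)),cv2.resize(b[150:300,200:400],(400,300))])[:,:,::-1])
for t in ['clamp_grip','tap_head','nut','bowl','spool','brush']: print(t,[np.round(d['location']) for d in arm.mark_of(t,'scene')[:1]])
E
```

```text
24.5 [599.06011875  31.86013235 264.50567553] [-0.3567823   0.34897428 -0.81823676]
clamp_grip [array([516., -60.,  76.])]
tap_head []
nut [array([452.,  96.,  -2.])]
bowl [array([575., 206.,   0.])]
spool [array([ 637., -256.,    1.])]
brush []
```

View pics/v5.png

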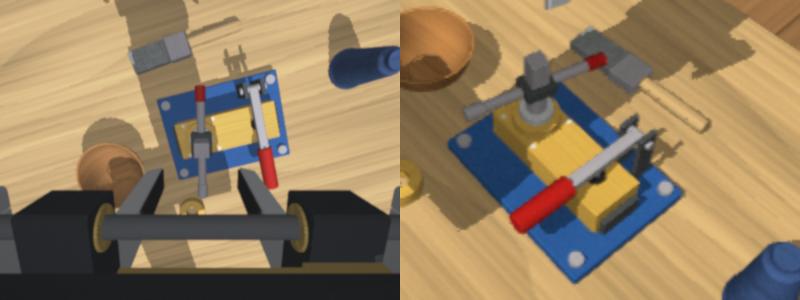

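The collar is on the boss with the red end pointing away from the robot again. The clamp is down, the bystanders are in place and the gripper is clear.

```bash
python3 -c "
from rig import arm
print(arm.hand_in())"
```

```text
the job is handed in; nothing more can be done
None
```

The job is handed in at about 25 s (no verdict came back): clamp pressed down, tap turned through both forward-and-back cycles to its hard stop, gripper let go and clear, and bowl, spool, nut and brush not disturbed.

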